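# Set a hopper's slide gate to its mark

### The job

The blue small-parts hopper has been emptied for cleaning. Pull its stiff slide gate out by the black handle until the yellow pointer stands in the green band of the rails, then let go. Leave the orange hopper's gate shut and do not disturb the small beaker.

Things in the scene. Friction and masses are not known exactly. Their poses are not given: they have to be found in the camera images.
- blue_gate (a joint): slide gate under the blue hopper: how far it is pulled out, m. 0 is shut, 0.065 the stop; starts 0 to 12 mm out. The yellow pointer bar at the handle's foot is in the green band from 0.025 to 0.045 (middle 0.035). Dry friction of about 7 N resists it both ways; it stays where it is left. The stand is fixed to the worktop.
- blue_handle (a point): grasp point in the middle of the upright black handle of the blue hopper's gate, 80 mm above the worktop. Handle 22 mm along the pull, 26 mm across, its top 20 mm above this point; rails and pointer bar below it end 56 mm above the worktop. Axes: z up, -x the way it pulls out (level, roughly towards the robot), y across. Shut, the hopper (92 mm across, 160 mm high) begins 94 mm behind it.
- orange_gate (a joint): slide gate of the same kind under the orange hopper, beside the blue one (on its left or its right, 0.15 to 0.3 m away): how far it is pulled out, m (starts 0 to 5 mm). To be left as it is.
- beaker: small loose glass beaker, 44 mm across and 58 mm high, standing near the hoppers; origin at the centre of its underside, z up.

How it is judged:
By the outcome, as a careful person would: the job done as asked, in the order asked, and still so for the second after the job is handed in, with the robot touching nothing.
It also fails if it takes over 32 s, if anything falls off the work surface, if the arm or the gripper's body presses on something with over 40 N, if the wrist force passes 120 N, or if a joint passes its speed limit or range.

### The arm

A 7-joint arm with a two-finger parallel gripper is mounted at the origin on a cart in front of the work surface, level with it; the furniture and walls round the work are solid. World frame = base frame: x ahead of the robot, y to its left, z up, the work surface at z = 0. Lengths are in m, angles in rad, forces in N, time in s.
With the tool pointing down it reaches from about 0.4 to 0.85 m from the base axis. Payload 10.4 kg.
Tool frame: the origin (TCP) lies at the very end of the fingers, on their centre line; the grasp point (between the pads) lies 19 mm behind it (manip.grip_depth is the distance from the TCP to the grasp point, in m); z points along the fingers, x is the direction in which the jaws open and shut, and the axes are right-handed (so a half turn about z gives the same grasp; the last joint's range is limited). The gripper opens to 85 mm and grips with 20 to 120 N. Pads are 22 mm wide; open, the fingers measure 114 mm over their backs; the gripper's body (76 mm by 85 mm) begins 54 mm behind the grasp point. The pads swing forward as they close: fully open they stand 13 mm farther back than shut.
Start: joints at [-1.337, 0.332, -0.065, 1.46, 0.022, 1.35, -0.088], TCP at [0.159, 0.605, 0.231] pointing down, gripper open.
Joint ranges: [-2.6, 2.6], [-0.5, 2.12], [-1.47, 1.34], [0.16, 2.42], [-1.27, 4.41], [0.06, 2.06], [-2.6, 2.6]. Speed limits (rad/s): [2.22, 2.22, 2.79, 2.79, 3.14, 3.14, 3.14].

### API

Orientations are given as a unit quaternion [x, y, z, w].
In Python, from workcell import manip, cams gives the robot as it stands. The module is installed in compiled form; this text tells all that it offers.
- The arm moves only by the tool move_arm, never from a script. Its arguments are lists of equal length, an entry for each row: "claw": the opening, from 0 (shut) to 1 (fully open); "dp": the shift along the tool's x, y, z as a fraction of full scale, a list of three; "turn": the turn, a rotation vector about the tool's x, y, z as a fraction of full scale, a list of three. A call has 1 to 8 rows; each row shifts and turns the commanded pose from where the row before left it, along the tool's axes as they then stand; what a row does not reach is not made up. Full scale, the value 1, is 200 mm for a shift and 45 degrees for a turn. A row lasts 1/12 s, in which the tool goes at most 41.7 mm and 7.16 degrees, less where a joint would pass 70% of its speed; a pose out of reach is approached as far as the arm can. A call with a number of a shift or a turn outside -1 to 1 is refused whole. A call with a gripper value outside its range is refused whole. The fingers move at their own pace and stop on an object; "grip_force" is the grip in N (left out, the last holds). Time passes only in rows, so rows that do not move let the fingers close. It gives the time, the measured TCP pose, the force and the opening at its end, in the units of the state.
- manip.get_obs(): the state, without advancing time (a new reading comes with each control period).
- cams.camera(name): name is "side" or "top"; returns the picture (420x560x3 uint8, red, green, blue); there is no depth.
- cams.camera_info(name): a dict with "fx", "fy", "cx", "cy" (pixels), "dist" ([k1, k2, p1, p2, k3] as OpenCV has them; the pictures are not rectified), "pose" (4x4, takes a point from camera to world coordinates). Camera axes: x right, y down, z forward; pixel columns grow to the right and rows downward; lengths in m; the calibration is good to about 2 mm. A picture is of the moment at which its call begins. camera_info takes no time and is no camera call.
- manip.hand_in(): hands the job in, once; it reports no verdict.
The state is a dict: "clock": time; "joint_pos": joint angles; "joint_velocities": joint speeds; "tau": joint torques, N m; "position": TCP position; "ee_rot": TCP orientation; "ft_force": force on the tool from outside, world axes, zero at the start; "torque": the same for the moment, N m; "grip_width": opening from 0.0 (shut) to 1.0 (fully open).
Only numpy, scipy, OpenCV 4.12 (cv2) and the standard library are available. Lean on these libraries where they do the work, as an engineer would, in place of code of your own. Each camera call takes 0.05 s, during which the arm holds its last target.

## Working session

There is one attempt and no reset: what is moved stays moved. The work goes in short steps, Python scripts to look and compute and a tool call to move; the robot and the scene stay as the last step left them, time stands still between calls to the robot, and variables do not carry over. Pictures are saved under pics/ and viewed, and the job is handed in when it is done.

Besides the shell and the picture viewer there is one more tool, called after "Emit:" in YAML: its name, and indented under it one key for each argument. move_arm: Moves the arm, as the interface text tells. Shift numbers are shares of 200 mm and turn numbers shares of 45 degrees, none past 1 either way. Its arguments: {"type":"object","properties":{"claw":{"type":"array","items":{"type":"number"}},"dp":{"type":"array","items":{"type":"array","items":{"type":"number"}}},"turn":{"type":"array","items":{"type":"array","items":{"type":"number"}}},"grip_force":{"type":"number"}},"required":["claw","dp","turn"]}

```bash
mkdir -p pics; python3 - <<'E'
from workcell import manip,cams
import cv2,numpy as np
for n in("side","top"):
    im=cams.camera(n);cv2.imwrite(f"pics/{n}0.png",im[:,:,::-1]);i=cams.camera_info(n);print(n,{k:np.round(v,4).tolist() for k,v in i.items()})
print(manip.get_obs(), manip.grip_depth)
E
```

```text
side {'fx': 387.0247, 'fy': 387.0247, 'cx': 284.4539, 'cy': 212.3928, 'dist': [-0.1117, 0.0, 0.0, 0.0, 0.0], 'pose': [[0.9928, -0.0725, 0.0956, 0.539], [-0.1197, -0.658, 0.7435, -0.7526], [0.009, -0.7495, -0.6619, 0.645], [0.0, 0.0, 0.0, 1.0]]}
top {'fx': 482.9901, 'fy': 482.9901, 'cx': 273.6326, 'cy': 215.0862, 'dist': [-0.0544, 0.0, 0.0, 0.0, 0.0], 'pose': [[0.0004, -0.9973, 0.0739, 0.5352], [-1.0, -0.0005, -0.001, -0.1545], [0.001, -0.0739, -0.9973, 0.9689], [0.0, 0.0, 0.0, 1.0]]}
{'clock': 0.1, 'joint_pos': array([-1.33660975,  0.33282283, -0.06472991,  1.46085632,  0.02159   ,
        1.34990019, -0.08851142]), 'joint_velocities': array([ 0.00065559, -0.00144042, -0.00058018, -0.00314288, -0.00054835,
       -0.00074822,  0.00057981]), 'tau': array([ 1.70382264e-03, -6.26737332e+01,  4.93036921e-02, -3.92433929e+01,
        1.63287891e-02,  6.74611714e-03,  1.04336507e-05]), 'position': array([0.15863041, 0.60418526, 0.2305872 ]), 'ee_rot': array([ 7.91814543e-01,  6.10761256e-01, -4.99346130e-04,  4.09548245e-04]), 'ft_force': array([0.13353968, 0.60686262, 0.62699925]), 'torque': array([-0.01027526, -0.01236012, -0.03004861]), 'grip_width': 0.99958029760601} 0.0187
```

View pics/side0.png

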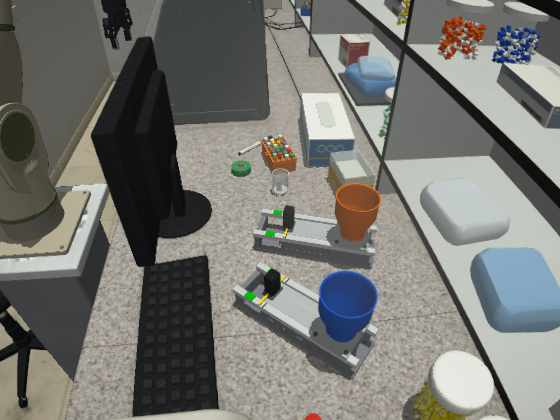

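View pics/top0.png

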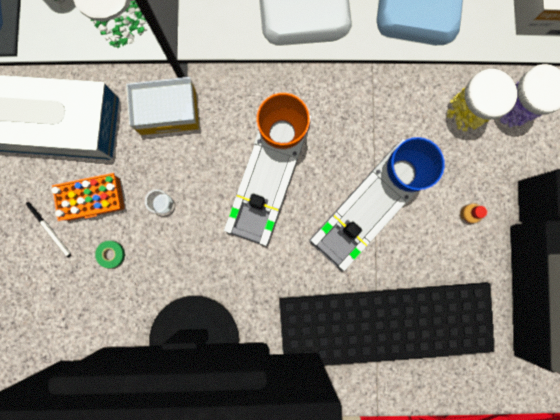

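The side view shows the blue gate handle near (272,280), the orange handle near (289,215) and the beaker near (279,182). In the top view they are at (352,230), (257,202) and (160,203). A monitor stands between the robot and the gates, around (200,350) in the top view. Next I'll zoom in and measure.

```bash
cat > h.py <<'E'
import cv2,numpy as np
from workcell import cams
def ray(n,uv):
    i=cams.camera_info(n);K=np.array([[i['fx'],0,i['cx']],[0,i['fy'],i['cy']],[0,0,1]])
    p=cv2.undistortPoints(np.array(uv,float).reshape(-1,1,2),K,np.array(i['dist'],float)).reshape(-1,2)
    T=np.array(i['pose']);d=np.c_[p,np.ones(len(p))]@T[:3,:3].T
    return T[:3,3],d
def plane(n,uv,z):
    o,d=ray(n,uv);return o+d*((z-o[2])/d[:,2])[:,None]
def tri(a,b):
    o1,d1=ray("side",[a]);o2,d2=ray("top",[b]);d1=d1[0];d2=d2[0]
    s=np.linalg.lstsq(np.c_[d1,-d2],o2-o1,rcond=None)[0]
    p,q=o1+s[0]*d1,o2+s[1]*d2
    return (p+q)/2,np.linalg.norm(p-q)
E
python3 - <<'E'
import cv2
a=cv2.imread("pics/top0.png")[130:280,300:450];b=cv2.imread("pics/side0.png")[250:380,220:390]
cv2.imwrite("pics/topz.png",cv2.resize(a,None,fx=4,fy=4,interpolation=2));cv2.imwrite("pics/sidez.png",cv2.resize(b,None,fx=4,fy=4,interpolation=2))
E
```

```text
(no output)
```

View pics/topz.png

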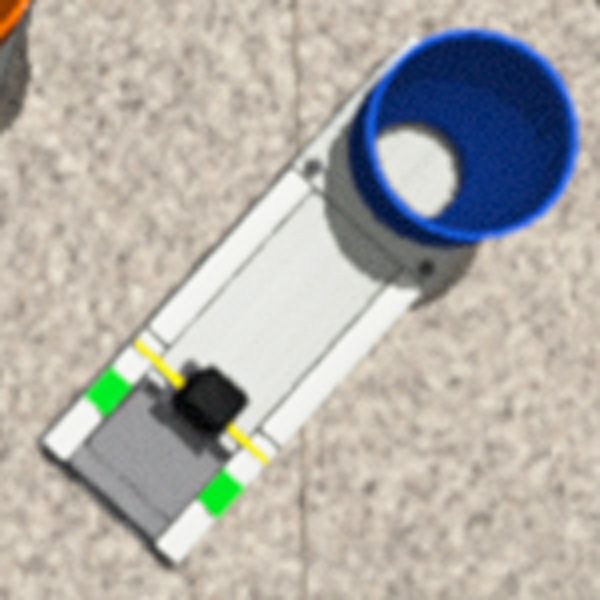

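View pics/sidez.png

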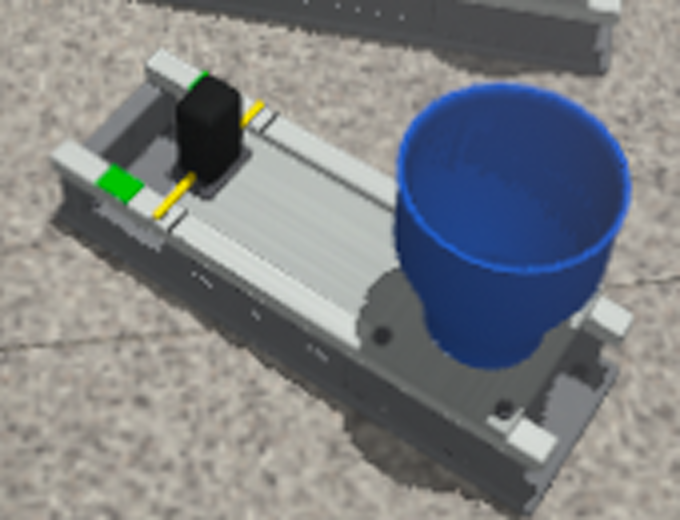

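```bash
cat > meas.py <<'E'
import cv2,numpy as np
from h import *
def meas(im,n,roi,z=0.056):
    x0,x1,y0,y1=roi
    hsv=cv2.cvtColor(im,cv2.COLOR_RGB2HSV)
    out={}
    for c,lo,hi in(("g",(50,120,100),(70,255,255)),("y",(22,120,110),(35,255,255))):
        m=cv2.inRange(hsv,lo,hi);M=np.zeros_like(m);M[y0:y1,x0:x1]=m[y0:y1,x0:x1]
        k,_,s,ce=cv2.connectedComponentsWithStats(M)
        out[c]=[(ce[i],s[i][4]) for i in range(1,k) if s[i][4]>=4]
    return out
E
python3 - <<'E'
from meas import *
for n,roi in(("top",(300,385,200,280)),("side",(230,300,260,315)),):
    im=cv2.imread(f"pics/{n}0.png")[:,:,::-1].copy()
    o=meas(im,n,roi)
    for c in o:
        for ce,a in o[c]: print(n,c,np.round(ce,1),a,np.round(plane(n,[ce],.056)[0],4))
# rails edges / handle top corners in top view
print("rail ends L,R",plane("top",[[300+45/4,130+440/4],[300+170/4,130+560/4],[300+295/4,130+172/4],[300+418/4,130+290/4]],.054).round(4))
print("handle top center",plane("top",[[300+213/4,130+397/4]],.1).round(4))
print("tri handle top", tri([220+210/4,250+88/4],[300+214/4,130+397/4]))
print("objs z=0: beaker",plane("top",[[160,205]],.03).round(3),"monitor top/foot",plane("top",[[240,335],[150,330],[195,297]],0.0).round(3))
print("orange handle",plane("top",[[257,202]],.1).round(3),"blue hopper",plane("top",[[417,164]],.16).round(3),"orange",plane("top",[[283,120]],.16).round(3))
E
```

```text
top g [326.7 227.5] 77 [ 0.5793 -0.2558  0.056 ]
top g [354.6 253. ] 71 [ 0.5312 -0.3082  0.056 ]
top y [340.3 221.3] 33 [ 0.5911 -0.2817  0.056 ]
top y [361.  240.2] 26 [ 0.5554 -0.3207  0.056 ]
side g [268.7 269.7] 6 [ 0.5727 -0.2571  0.056 ]
side g [249.5 295.5] 68 [ 0.5317 -0.3154  0.056 ]
side y [282.3 277.9] 18 [ 0.597  -0.2806  0.056 ]
side y [262.9 298.7] 33 [ 0.5559 -0.3253  0.056 ]
rail ends L,R [[ 0.5558 -0.2266  0.054 ]
 [ 0.4992 -0.2854  0.054 ]
 [ 0.6841 -0.3473  0.054 ]
 [ 0.6273 -0.4055  0.054 ]]
handle top center [[ 0.5741 -0.2989  0.1   ]]
tri handle top (array([ 0.57540995, -0.29953622,  0.09901697]), np.float64(0.0025424360918062747))
objs z=0: beaker [[0.625 0.067 0.03 ]] monitor top/foot [[ 0.369 -0.089  0.   ]
 [ 0.378  0.09   0.   ]
 [ 0.443  0.001  0.   ]]
orange handle [[ 0.623 -0.125  0.1  ]] blue hopper [[ 0.683 -0.399  0.16 ]] orange [[ 0.758 -0.171  0.16 ]]
```

```bash
python3 - <<'E'
import cv2
b=cv2.imread("pics/side0.png")[20:270,60:260]
cv2.imwrite("pics/mon.png",cv2.resize(b,None,fx=2.4,fy=2.4,interpolation=2))
from h import *
# monitor corners side view top
print(tri([153,40],[0,0]))
E
```

```text
(array([ 0.54926964, -0.04667137,  0.57259141]), np.float64(0.38488553493520683))
```

View pics/mon.png

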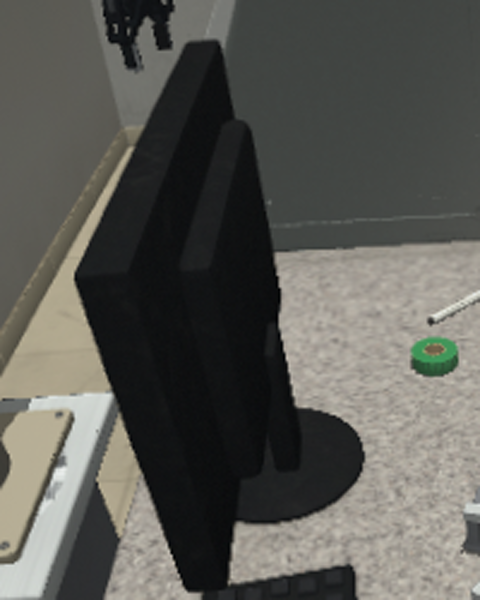

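```bash
python3 - <<'E'
import cv2,numpy as np
b=cv2.imread("pics/top0.png")[285:420,0:360]
b=np.clip(b.astype(float)*3,0,255).astype('uint8')
cv2.imwrite("pics/mont.png",cv2.resize(b,None,fx=2.2,fy=2.2,interpolation=2))
E
```

```text
(no output)
```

View pics/mont.png

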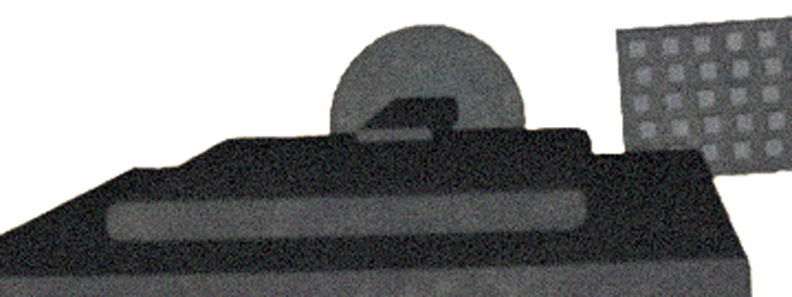

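```bash
python3 - <<'E'
from h import *
print("panel top back right",tri([116,133],[340,402.5]))
print("panel bottom back right",tri([155,264],[318,354]))
print("box top back right",tri([60+212/2.4,20+270/2.4],[585/2.2,285+190/2.2]))
print("right tower", plane("side",[[60+80/2.4,20+275/2.4]],.42))
E
```

```text
panel top back right (array([ 0.35205596, -0.23612299,  0.3653842 ]), np.float64(0.005984355483018314))
panel bottom back right (array([ 0.34976937, -0.23608147,  0.07565697]), np.float64(0.004927012004658564))
box top back right (array([ 0.3759276 , -0.14460757,  0.31180632]), np.float64(0.003843664223534084))
right tower [[ 0.36410561 -0.33757504  0.42      ]]
```

```bash
python3 - <<'E'
from h import *
print(plane("side",[[172,122],[268,118],[270,80]],0).round(3))
print(plane("side",[[160,0],[264,0]],.3).round(3))
b=cv2.imread("pics/side0.png")[0:200,0:320]
cv2.imwrite("pics/wall.png",cv2.resize(b,None,fx=2.5,fy=2.5,interpolation=2))
E
```

```text
[[0.3   0.487 0.   ]
 [0.635 0.475 0.   ]
 [0.672 0.812 0.   ]]
[[0.244 0.979 0.3  ]
 [0.66  0.896 0.3  ]]
```

View pics/wall.png

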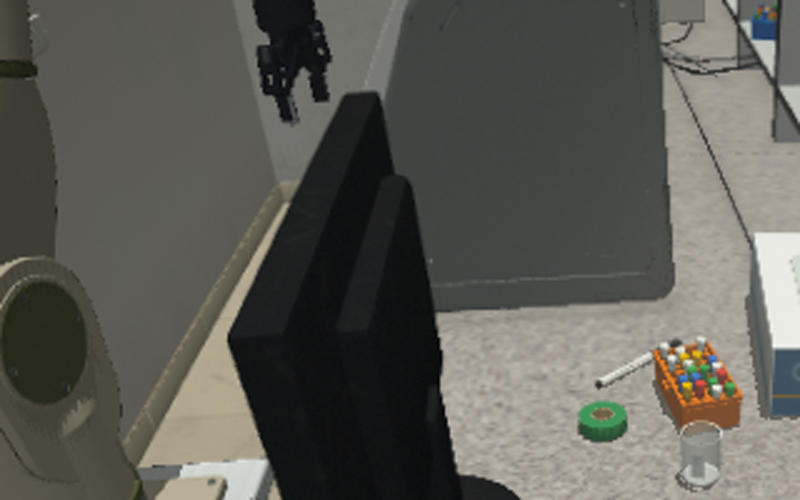

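Emit:
move_arm:
  claw: [1, 1, 1, 1, 1, 1, 1, 1]
  dp:
    - [-0.1, 0, -0.14]
    - [-0.1, 0, -0.14]
    - [-0.1, 0, -0.14]
    - [-0.1, 0, -0.14]
    - [-0.1, 0, -0.14]
    - [-0.1, 0, -0.14]
    - [-0.1, 0, -0.14]
    - [-0.1, 0, -0.14]
  turn:
    - [0, 0, 0]
    - [0, 0, 0]
    - [0, 0, 0]
    - [0, 0, 0]
    - [0, 0, 0]
    - [0, 0, 0]
    - [0, 0, 0]
    - [0, 0, 0]
  grip_force: 60

```text
clock: 0.77
position: [0.1178, 0.4484, 0.4564]
ee_rot: [0.792, 0.611, -0.0, 0.0]
ft_force: [0.2, 1.2, 0.5]
grip_width: 0.998
```

Emit:
move_arm:
  claw: [1, 1, 1, 1, 1, 1, 1, 1]
  dp:
    - [-0.005, 0.145, -0.01]
    - [-0.005, 0.145, -0.01]
    - [-0.005, 0.145, -0.01]
    - [-0.005, 0.145, -0.01]
    - [-0.005, 0.145, 0]
    - [-0.005, 0.145, 0]
    - [-0.005, 0.145, 0]
    - [-0.005, 0.145, 0]
  turn:
    - [0, 0, 0.08]
    - [0, 0, 0.08]
    - [0, 0, 0.08]
    - [0, 0, 0.08]
    - [0, 0, 0.08]
    - [0, 0, 0.08]
    - [0, 0, 0.08]
    - [0, 0, 0.08]

```text
clock: 1.43
position: [0.3195, 0.3364, 0.4629]
ee_rot: [0.919, 0.393, -0.0, 0.0]
ft_force: [0.1, 0.6, 0.3]
grip_width: 1.001
```

```bash
python3 - <<'E'
from workcell import manip,cams
import cv2
im=cams.camera("side");cv2.imwrite("pics/side1.png",im[:,:,::-1])
print(manip.get_obs()['joint_pos'].round(3))
E
```

```text
[-1.09  -0.051  0.183  1.415  0.011  1.777 -0.109]
```

View pics/side1.png

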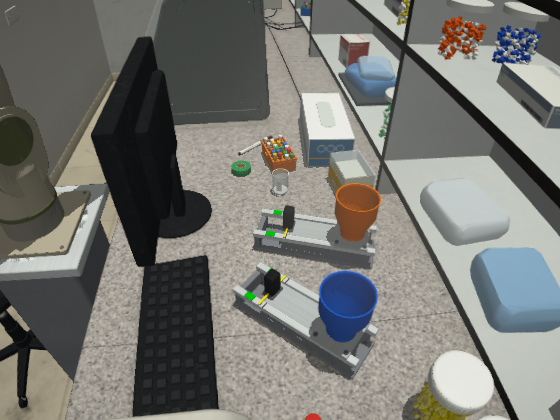

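The arm is above the frame and the scene hasn't changed. I'll keep swinging.

Emit:
move_arm:
  claw: [1, 1, 1, 1, 1, 1, 1, 1]
  dp:
    - [-0.005, 0.145, 0]
    - [-0.005, 0.145, 0]
    - [-0.005, 0.145, 0]
    - [-0.005, 0.145, 0]
    - [-0.005, 0.145, 0]
    - [-0.005, 0.145, 0]
    - [-0.005, 0.145, 0]
    - [-0.005, 0.145, 0]
  turn:
    - [0, 0, 0.08]
    - [0, 0, 0.08]
    - [0, 0, 0.08]
    - [0, 0, 0.08]
    - [0, 0, 0.08]
    - [0, 0, 0.08]
    - [0, 0, 0.08]
    - [0, 0, 0.08]

```text
clock: 2.15
position: [0.4403, 0.1411, 0.4629]
ee_rot: [0.988, 0.152, -0.0, 0.0]
ft_force: [0.4, -0.2, -0.1]
grip_width: 0.995
```

Emit:
move_arm:
  claw: [1, 1, 1, 1, 1, 1, 1, 1]
  dp:
    - [0.05, 0.145, 0]
    - [0.05, 0.145, 0]
    - [0.05, 0.145, 0]
    - [0.05, 0.145, 0]
    - [0.05, 0.145, 0]
    - [0.05, 0.145, 0]
    - [0.05, 0.145, 0]
    - [0.05, 0.145, 0]
  turn:
    - [0, 0, 0.08]
    - [0, 0, 0.08]
    - [0, 0, 0.08]
    - [0, 0, 0.08]
    - [0, 0, 0.08]
    - [0, 0, 0.08]
    - [0, 0, 0.08]
    - [0, 0, 0.08]

```text
clock: 2.82
position: [0.5395, -0.0803, 0.4629]
ee_rot: [0.995, -0.098, -0.0, 0.0]
ft_force: [0.7, 0.6, -0.2]
grip_width: 0.999
```

```bash
python3 - <<'E'
from workcell import manip,cams
import cv2
im=cams.camera("side");cv2.imwrite("pics/side2.png",im[:,:,::-1])
im=cams.camera("top");cv2.imwrite("pics/top2.png",im[:,:,::-1])
print(manip.get_obs()['joint_pos'].round(3))
E
```

```text
[-0.543  0.155  0.734  1.244 -0.104  1.781 -0.041]
```

View pics/side2.png

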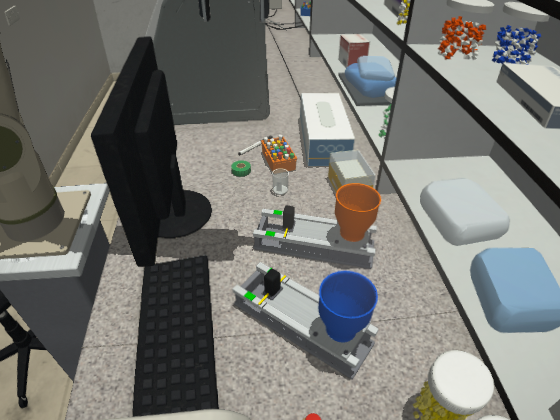

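View pics/top2.png

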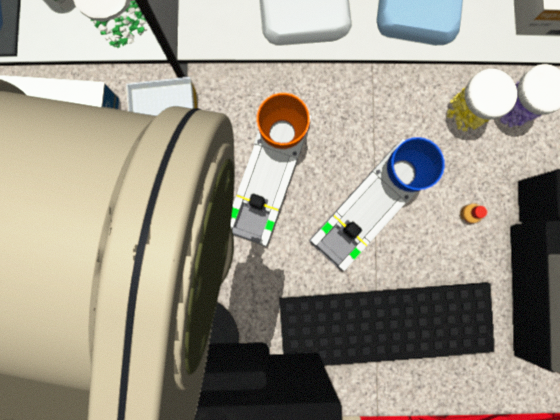

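The top view shows the upper arm high over the left side, with the elbow swung left. Both gates and the beaker area are undisturbed. Before going lower I'll estimate the forearm's clearance over the monitor with a simple kinematic fit.

```bash
cat > kin.py <<'E'
import numpy as np
from scipy.spatial.transform import Rotation as R
from scipy.optimize import least_squares
from workcell import manip
o=manip.get_obs()
D=[([-1.33660975,0.33282283,-0.06472991,1.46085632,0.02159,1.34990019,-0.08851142],[0.15863041,0.60418526,0.2305872],[.7918,.6108,-.0005,.0004]),
([-1.09,-0.051,0.183,1.415,0.011,1.777,-0.109],[.3195,.3364,.4629],[.919,.393,0,0]),
([-0.543,.155,.734,1.244,-.104,1.781,-.041],[.5395,-.0803,.4629],[.995,-.098,0,0])]
if abs(o['joint_pos'][0]+.543)>.05: D.append((o['joint_pos'],o['position'],o['ee_rot']))
ax='zyzyzyz'
def fk(q,p,s):
    H,L1,a1,L2,a2,a6,L3=p
    off=[[0,0,H],[0,0,0],[0,0,L1/1],[a1,0,0],[-a1+a2,0,L2],[0,0,0],[a6,0,L3]]
    P=np.zeros(3);M=R.identity();pts=[]
    tr=[[0,0,H],None,None,[a1,0,L1],None,[-a1+a2,0,L2],None]
    for i in range(7):
        if tr[i] is not None: P=P+M.apply(tr[i])
        pts.append(P)
        M=M*R.from_euler(ax[i],s[i]*q[i])
    P=P+M.apply([a6*1,0,L3]);pts.append(P)
    return P,M,np.array(pts)
import itertools
S=[]
for s in itertools.product([1,-1],repeat=3):
    sg=[-1,1,s[0],1,s[1],1,s[2]]
    e=sum((R.from_quat(d[2]).inv()*fk(d[0],[0]*7,sg)[1]).magnitude() for d in D)
    e2=sum((R.from_quat(d[2]).inv()*(fk(d[0],[0]*7,sg)[1]*R.from_euler('z',np.pi))).magnitude() for d in D)
    S.append((min(e,e2),sg))
S.sort(key=lambda t:t[0]);sg=S[0][1]
f=lambda p:np.r_[np.concatenate([fk(d[0],p,sg)[0]-d[1] for d in D])*100,(p[[2,4,5]])*1.0,(p-[.35,.4,0,.4,0,0,.3])*.1]
r=least_squares(f,np.array([.35,.4,0,.4,0,0,.3]))
if __name__=="__main__":
    print([(round(a,3),b) for a,b in S[:2]]);print(r.x.round(3),abs(f(r.x)[:9]).max()/100)
    print(fk(o['joint_pos'],r.x,sg)[2].round(3))
E
python3 kin.py
```

```text
[(0.021, [-1, 1, -1, 1, -1, 1, -1]), (0.276, [-1, 1, -1, 1, 1, 1, -1])]
[15.085  0.46  -0.103  0.525 -0.1   -0.081 15.193] 0.03817607573799102
[[ 0.     0.    15.085]
 [ 0.     0.    15.085]
 [ 0.     0.    15.085]
 [-0.039  0.057 15.551]
 [-0.039  0.057 15.551]
 [ 0.467 -0.027 15.657]
 [ 0.467 -0.027 15.657]
 [ 0.537 -0.074  0.465]]
```

```bash
sed -i 's/^    P=P+M.apply(\[a6\*1,0,L3\])/    P=P+M0.apply([a6,0,L3])/; s/^        M=M\*R.from/        if i==6: M0=M\n        M=M*R.from/; s/\[.35,.4,0,.4,0,0,.3\])\*.1/[.35,.4,0,.4,0,0,.3])*.3/' kin.py; python3 kin.py
```

```text
[(0.021, [-1, 1, -1, 1, -1, 1, -1]), (0.276, [-1, 1, -1, 1, 1, 1, -1])]
[5.245e+00 4.250e-01 2.600e-02 4.780e-01 1.900e-02 2.000e-03 5.309e+00] 0.04591840194103808
[[ 0.     0.     5.245]
 [ 0.     0.     5.245]
 [ 0.     0.     5.245]
 [ 0.082  0.029  5.662]
 [ 0.082  0.029  5.662]
 [ 0.542 -0.047  5.768]
 [ 0.542 -0.047  5.768]
 [ 0.536 -0.057  0.459]]
```

```bash
python3 - <<'E'
from workcell import manip
o=manip.get_obs();print(o['clock'],o['position'].round(4),o['ee_rot'].round(4),o['joint_pos'].round(4).tolist())
E
```

```text
2.9167 [ 0.5388 -0.0847  0.463 ] [ 9.948e-01 -1.018e-01 -2.000e-04  1.100e-03] [-0.5432, 0.1548, 0.7342, 1.2442, -0.1036, 1.7812, -0.0406]
```

```bash
python3 - <<'E'
s=open('kin.py').read()
s=s.replace("[.5395,-.0803,.4629],[.995,-.098,0,0]","[.5388,-.0847,.463],[.9948,-.1018,0,0]").replace("[.3195,.3364,.4629]","[.323,.333,.463]")
s=s.replace("(p-[.35,.4,0,.4,0,0,.3])*.3","(p-[.35,.4,0,.4,0,0,.3])*[3,.3,.3,.3,.3,.3,.3]")
open('kin.py','w').write(s+"    print((f(r.x)[:3*len(D)]/100).round(3))\n")
E
python3 kin.py
```

```text
[(0.014, [-1, 1, -1, 1, -1, 1, -1]), (0.275, [-1, 1, -1, 1, 1, 1, -1])]
[0.487 0.384 0.046 0.469 0.021 0.009 0.526] 0.0464543908397734
[[ 0.     0.     0.487]
 [ 0.     0.     0.487]
 [ 0.     0.     0.487]
 [ 0.096  0.022  0.861]
 [ 0.096  0.022  0.861]
 [ 0.543 -0.052  0.984]
 [ 0.543 -0.052  0.984]
 [ 0.534 -0.051  0.458]]
[-0.046  0.008 -0.    -0.028  0.035  0.005 -0.005  0.033 -0.005]
```

Emit:
move_arm:
  claw: [1, 1, 1, 1, 1, 1, 1, 1]
  dp:
    - [0.078, 0.112, 0]
    - [0.078, 0.112, 0]
    - [0.078, 0.112, 0]
    - [0.078, 0.112, 0]
    - [0.078, 0.112, 0]
    - [0.078, 0.112, 0]
    - [0.078, 0.112, 0]
    - [0.078, 0.112, 0]
  turn:
    - [0, 0, 0.087]
    - [0, 0, 0.087]
    - [0, 0, 0.087]
    - [0, 0, 0.087]
    - [0, 0, 0.087]
    - [0, 0, 0.087]
    - [0, 0, 0.087]
    - [0, 0, 0.087]

```text
clock: 3.58
position: [0.5773, -0.2921, 0.4624]
ee_rot: [0.932, -0.363, -0.001, -0.0]
ft_force: [0.4, 0.5, 0.7]
grip_width: 1.007
```

Emit:
move_arm:
  claw: [1, 1]
  dp:
    - [0, 0, 0]
    - [0, 0, 0]
  turn:
    - [0, 0, 0]
    - [0, 0, 0]

```text
clock: 3.75
position: [0.5763, -0.293, 0.4625]
ee_rot: [0.932, -0.363, -0.001, 0.0]
ft_force: [-0.3, 0.6, -0.6]
grip_width: 1.002
```

```bash
cat > go.py <<'E'
from workcell import manip
import numpy as np
from scipy.spatial.transform import Rotation as R
def report(t,head=-43.0):
    o=manip.get_obs();q=R.from_quat(o['ee_rot']);M=q.as_matrix()
    h=np.degrees(np.arctan2(M[1,0],M[0,0]))
    d=M.T@(np.array(t)-o['position'])
    print('t',o['clock'],'pos',o['position'].round(4),'head',h.round(2),'tilt',M[:,2].round(4),'F',o['ft_force'].round(1),'grip',round(o['grip_width'],3))
    print('dp frac',(d/.2).round(4),'turn z frac',((h-head)/45).round(3),'q',o['joint_pos'].round(2))
E
python3 -c "
from go import *
report([.5745,-.3005,.061])
from workcell import cams
import cv2
cv2.imwrite('pics/side3.png',cams.camera('side')[:,:,::-1]);cv2.imwrite('pics/top3.png',cams.camera('top')[:,:,::-1])"
```

```text
t 3.75 pos [ 0.5763 -0.293   0.4625] head -42.57 tilt [-1.5e-03  1.0e-04 -1.0e+00] F [-0.3  0.6 -0.6] grip 1.002
dp frac [0.0212 0.0318 2.0073] turn z frac 0.01 q [-0.09  0.48  0.88  0.93 -0.39  1.87 -0.12]
```

View pics/side3.png

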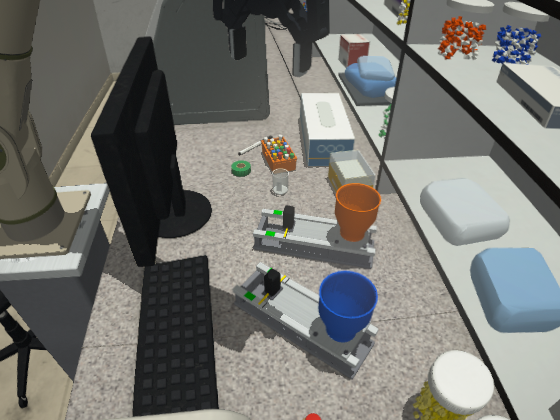

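View pics/top3.png

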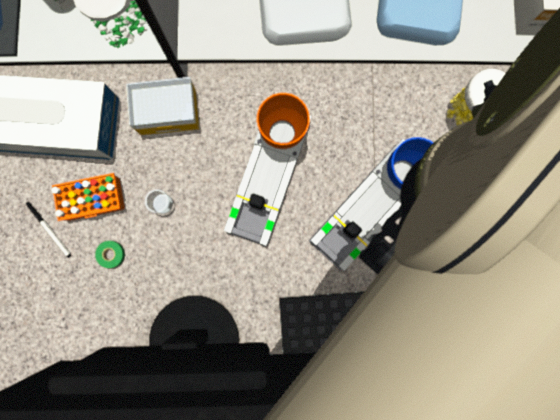

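The gripper shows at the top of the side view at (275,35) and the scene is untouched. Lowering now, with the small corrections included.

Emit:
move_arm:
  claw: [1, 1, 1, 1, 1, 1, 1, 1]
  dp:
    - [0.01, 0.016, 0.15]
    - [0.011, 0.016, 0.15]
    - [0, 0, 0.15]
    - [0, 0, 0.15]
    - [0, 0, 0.15]
    - [0, 0, 0.15]
    - [0, 0, 0.15]
    - [0, 0, 0.15]
  turn:
    - [0, 0, 0.01]
    - [0, 0, 0]
    - [0, 0, 0]
    - [0, 0, 0]
    - [0, 0, 0]
    - [0, 0, 0]
    - [0, 0, 0]
    - [0, 0, 0]

```text
clock: 4.52
position: [0.5763, -0.2969, 0.2221]
ee_rot: [0.932, -0.364, 0.0, -0.001]
ft_force: [-0.4, -0.5, -0.2]
grip_width: 0.997
```

```bash
python3 -c "
from go import *
report([.5745,-.3005,.061])
from workcell import cams
import cv2
cv2.imwrite('pics/side4.png',cams.camera('side')[:,:,::-1])
report([.5745,-.3005,.061])"
```

```text
t 4.5167 pos [ 0.5763 -0.2969  0.2221] head -42.66 tilt [ 9.e-04  1.e-03 -1.e+00] F [-0.4 -0.5 -0.2] grip 0.997
dp frac [0.0057 0.0204 0.8056] turn z frac 0.008 q [-0.19  0.49  0.85  1.44 -0.37  1.37 -0.07]
t 4.5667 pos [ 0.5744 -0.2954  0.2158] head -42.66 tilt [-0.0063  0.004  -1.    ] F [-1.4  0.9 -4.4] grip 1.0
dp frac [0.0234 0.0173 0.774 ] turn z frac 0.008 q [-0.19  0.5   0.85  1.45 -0.37  1.37 -0.07]
```

View pics/side4.png

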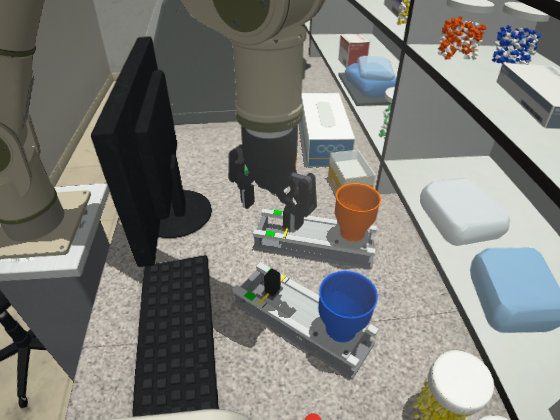

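Wrist and gripper are above the gates with nothing touched. I'll go down to just above the handle and settle.

Emit:
move_arm:
  claw: [1, 1, 1, 1, 1, 1]
  dp:
    - [0, 0, 0.1]
    - [0, 0, 0.1]
    - [0, 0, 0.1]
    - [0, 0, 0.1]
    - [0, 0, 0]
    - [0, 0, 0]
  turn:
    - [0, 0, 0]
    - [0, 0, 0]
    - [0, 0, 0]
    - [0, 0, 0]
    - [0, 0, 0]
    - [0, 0, 0]

```text
clock: 5.07
position: [0.576, -0.2979, 0.1438]
ee_rot: [0.931, -0.365, -0.0, -0.0]
ft_force: [-0.3, 1.3, 0.2]
grip_width: 1.0
```

```bash
python3 -c "
from go import *
report([.5745,-.3005,.061])
from workcell import cams
import cv2
a=cams.camera('side')[:,:,::-1];cv2.imwrite('pics/side5.png',a)
b=a[120:380,170:400];cv2.imwrite('pics/side5z.png',cv2.resize(b,None,fx=2.3,fy=2.3,interpolation=2))
report([.5745,-.3005,.061])"
```

```text
t 5.0667 pos [ 0.576  -0.2979  0.1438] head -42.76 tilt [-6.e-04  8.e-04 -1.e+00] F [-0.3  1.3  0.2] grip 1.0
dp frac [0.0038 0.0146 0.4138] turn z frac 0.005 q [-0.18  0.55  0.81  1.54 -0.42  1.23 -0.04]
t 5.1167 pos [ 0.5764 -0.2986  0.1448] head -42.78 tilt [ 0.001 -0.    -1.   ] F [ 0.2 -0.2  0.7] grip 1.0
dp frac [-0.0007  0.0136  0.419 ] turn z frac 0.005 q [-0.18  0.55  0.82  1.54 -0.42  1.23 -0.04]
```

View pics/side5.png

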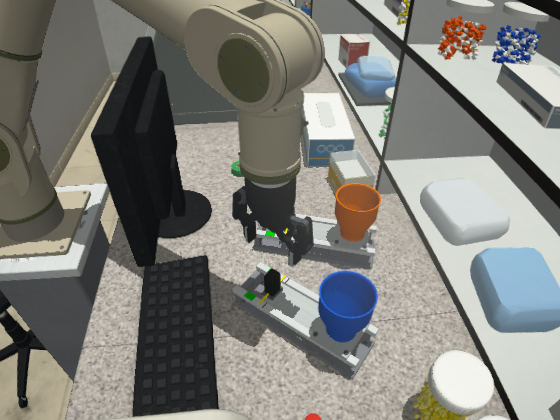

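View pics/side5z.png

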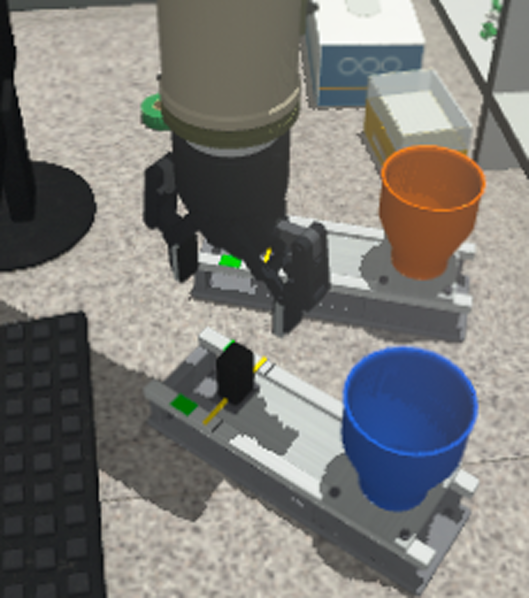

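```bash
python3 - <<'E'
from h import *
for e in([.1,.05],[.1,-.05],[.05,.15]):
    p0=np.array([.576,-.298]);d=np.array(e)-p0;n=np.array([-d[1],d[0]])
    for uv in([128,5],[160,27],[190,45],[245,70]):
        o,r=ray("side",[uv]);r=r[0];t=n@(p0-o[:2])/(n@r[:2]);print(e,uv,(o+t*r).round(3))
E
```

```text
[0.1, 0.05] [128, 5] [ 0.394 -0.165  0.524]
[0.1, 0.05] [160, 27] [ 0.439 -0.198  0.5  ]
[0.1, 0.05] [190, 45] [ 0.479 -0.227  0.482]
[0.1, 0.05] [245, 70] [ 0.548 -0.278  0.464]
[0.1, -0.05] [128, 5] [ 0.405 -0.209  0.533]
[0.1, -0.05] [160, 27] [ 0.445 -0.229  0.508]
[0.1, -0.05] [190, 45] [ 0.482 -0.249  0.489]
[0.1, -0.05] [245, 70] [ 0.548 -0.284  0.466]
[0.05, 0.15] [128, 5] [ 0.387 -0.137  0.519]
[0.05, 0.15] [160, 27] [ 0.435 -0.178  0.495]
[0.05, 0.15] [190, 45] [ 0.478 -0.214  0.478]
[0.05, 0.15] [245, 70] [ 0.548 -0.275  0.463]
```

Over the monitor the forearm's lower edge is at about z 0.52 now, so roughly 0.44 at grasp depth. The monitor top is at 0.365, so that clears. Descending onto the handle.

Emit:
move_arm:
  claw: [1, 1, 1, 1, 1, 1, 1, 1]
  dp:
    - [0, 0.013, 0]
    - [0, 0, 0.08]
    - [0, 0, 0.08]
    - [0, 0, 0.08]
    - [0, 0, 0.08]
    - [0, 0, 0.08]
    - [0, 0, 0]
    - [0, 0, 0]
  turn:
    - [0, 0, 0.005]
    - [0, 0, 0]
    - [0, 0, 0]
    - [0, 0, 0]
    - [0, 0, 0]
    - [0, 0, 0]
    - [0, 0, 0]
    - [0, 0, 0]

```text
clock: 5.78
position: [0.5739, -0.3013, 0.0641]
ee_rot: [0.93, -0.367, 0.0, -0.0]
ft_force: [-0.3, -0.2, 0.4]
grip_width: 1.0
```

```bash
python3 -c "
from go import *
report([.5745,-.3005,.064])
from workcell import cams
import cv2
a=cams.camera('side')[:,:,::-1];cv2.imwrite('pics/side6.png',a)
b=a[120:380,170:400];cv2.imwrite('pics/side6z.png',cv2.resize(b,None,fx=2.3,fy=2.3,interpolation=2))
"
```

```text
t 5.7833 pos [ 0.5739 -0.3013  0.0641] head -43.11 tilt [ 2.e-04 -0.e+00 -1.e+00] F [-0.3 -0.2  0.4] grip 1.0
dp frac [-0.0006 -0.005   0.0007] turn z frac -0.002 q [-0.14  0.63  0.77  1.61 -0.48  1.1  -0.  ]
```

View pics/side6z.png

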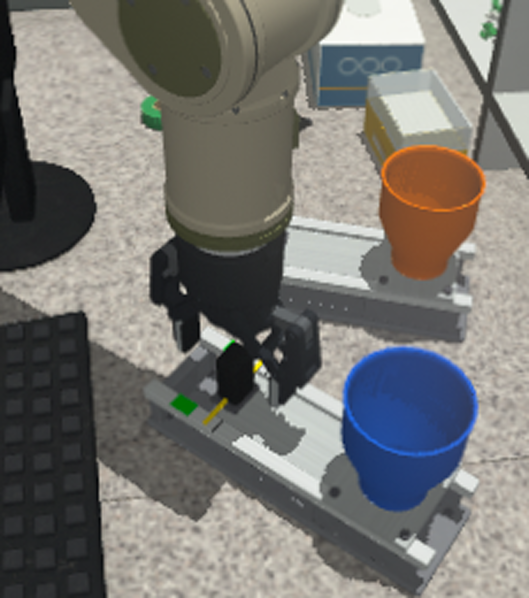

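The fingers straddle the handle along the pull direction and nothing is touching yet. Closing the grip.

Emit:
move_arm:
  claw: [0, 0, 0, 0, 0, 0, 0, 0]
  dp:
    - [0, 0, 0]
    - [0, 0, 0]
    - [0, 0, 0]
    - [0, 0, 0]
    - [0, 0, 0]
    - [0, 0, 0]
    - [0, 0, 0]
    - [0, 0, 0]
  turn:
    - [0, 0, 0]
    - [0, 0, 0]
    - [0, 0, 0]
    - [0, 0, 0]
    - [0, 0, 0]
    - [0, 0, 0]
    - [0, 0, 0]
    - [0, 0, 0]
  grip_force: 50

```text
clock: 6.5
position: [0.5741, -0.3014, 0.0638]
ee_rot: [0.93, -0.367, 0.0, 0.0]
ft_force: [0.0, -1.0, 5.3]
grip_width: 0.25
```

```bash
cat > look.py <<'E'
import sys
from go import *; from meas import *
n=sys.argv[1]
report([.5745,-.3005,.064])
a=cams.camera('side');cv2.imwrite(f'pics/side{n}.png',a[:,:,::-1])
b=a[250:380,220:390,::-1];cv2.imwrite(f'pics/side{n}z.png',cv2.resize(b,None,fx=4,fy=4,interpolation=2))
o=meas(a,"side",(230,300,260,315))
for c in o:
    for ce,s in o[c]: print(c,ce.round(1),s,plane("side",[ce],.056)[0].round(4))
E
python3 look.py 7
```

```text
t 6.5 pos [ 0.5741 -0.3014  0.0638] head -43.09 tilt [ 9.e-04 -4.e-04 -1.e+00] F [ 0.  -1.   5.3] grip 0.25
dp frac [-0.0016 -0.0048 -0.001 ] turn z frac -0.002 q [-0.14  0.63  0.77  1.61 -0.48  1.1  -0.  ]
g [249.4 295.7] 58 [ 0.5315 -0.3158  0.056 ]
y [262.8 298.1] 30 [ 0.5557 -0.324   0.056 ]
```

View pics/side7z.png

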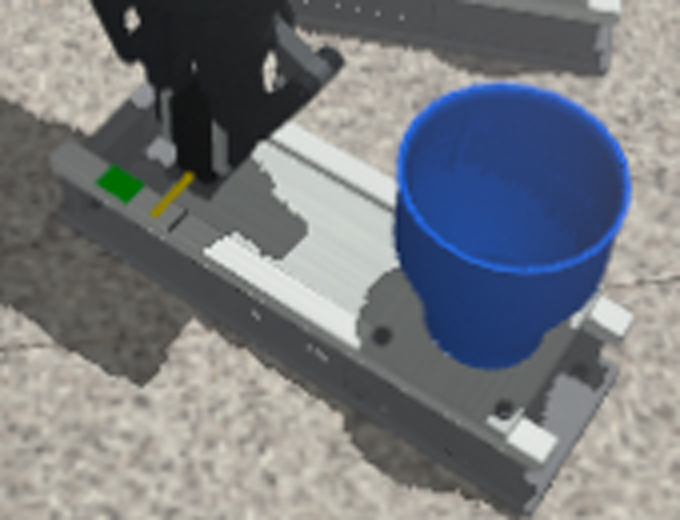

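Gripped: the opening reads 0.25 (about 21 mm) and the pointer hasn't moved. Pulling about 26 mm along tool −x.

Emit:
move_arm:
  claw: [0, 0, 0, 0, 0, 0, 0, 0]
  dp:
    - [-0.02, 0, 0]
    - [-0.02, 0, 0]
    - [-0.02, 0, 0]
    - [-0.02, 0, 0]
    - [-0.02, 0, 0]
    - [-0.03, 0, 0]
    - [0, 0, 0]
    - [0, 0, 0]
  turn:
    - [0, 0, 0]
    - [0, 0, 0]
    - [0, 0, 0]
    - [0, 0, 0]
    - [0, 0, 0]
    - [0, 0, 0]
    - [0, 0, 0]
    - [0, 0, 0]

```text
clock: 7.22
position: [0.555, -0.2838, 0.0638]
ee_rot: [0.93, -0.367, 0.001, 0.0]
ft_force: [0.2, -2.1, 6.0]
grip_width: 0.255
```

```bash
python3 look.py 8
```

```text
t 7.2167 pos [ 0.555  -0.2838  0.0638] head -43.1 tilt [ 9.e-04 -6.e-04 -1.e+00] F [ 0.2 -2.1  6. ] grip 0.255
dp frac [ 0.1283 -0.0058 -0.001 ] turn z frac -0.002 q [-0.19  0.58  0.78  1.68 -0.46  1.07 -0.02]
g [246.2 294.1] 13 [ 0.5257 -0.3114  0.056 ]
g [251.5 297. ] 28 [ 0.5352 -0.3192  0.056 ]
y [251.5 291.6] 29 [ 0.5359 -0.3067  0.056 ]
```

View pics/side8z.png

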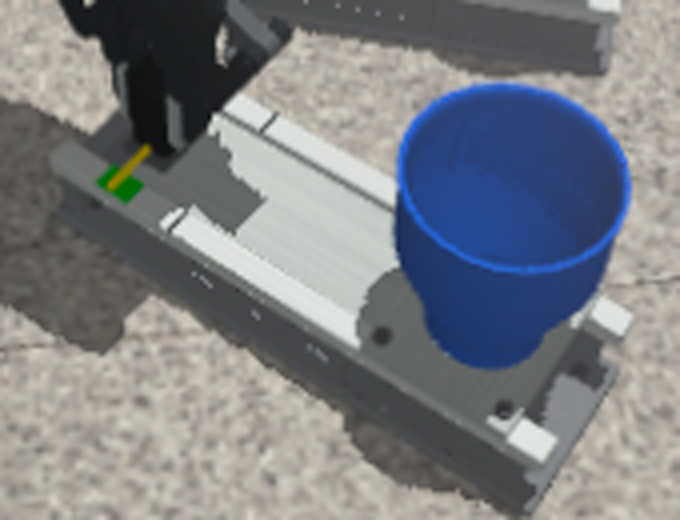

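The pointer (side view, about (249,296)) lies in the middle of the green patch. Releasing, then lifting straight up.

Emit:
move_arm:
  claw: [0.4, 0.7, 1, 1, 1, 1, 1, 1]
  dp:
    - [0, 0, 0]
    - [0, 0, 0]
    - [0, 0, 0]
    - [0, 0, 0]
    - [0, 0, 0]
    - [0, 0, 0]
    - [0, 0, 0]
    - [0, 0, 0]
  turn:
    - [0, 0, 0]
    - [0, 0, 0]
    - [0, 0, 0]
    - [0, 0, 0]
    - [0, 0, 0]
    - [0, 0, 0]
    - [0, 0, 0]
    - [0, 0, 0]

```text
clock: 7.93
position: [0.5547, -0.2834, 0.0632]
ee_rot: [0.93, -0.367, -0.0, -0.0]
ft_force: [-0.6, 0.3, 0.3]
grip_width: 1.0
```

Emit:
move_arm:
  claw: [1, 1, 1, 1, 1, 1, 1, 1]
  dp:
    - [0, 0, -0.05]
    - [0, 0, -0.1]
    - [0, 0, -0.12]
    - [0, 0, -0.12]
    - [0, 0, -0.12]
    - [0, 0, -0.12]
    - [0, 0, -0.12]
    - [0, 0, -0.12]
  turn:
    - [0, 0, 0]
    - [0, 0, 0]
    - [0, 0, 0]
    - [0, 0, 0]
    - [0, 0, 0]
    - [0, 0, 0]
    - [0, 0, 0]
    - [0, 0, 0]

```text
clock: 8.6
position: [0.5545, -0.2835, 0.2394]
ee_rot: [0.93, -0.368, 0.0, -0.0]
ft_force: [0.3, -0.1, 0.4]
grip_width: 0.998
```

Emit:
move_arm:
  claw: [1, 1, 1, 1, 1, 1, 1, 1]
  dp:
    - [0, 0, -0.12]
    - [0, 0, -0.12]
    - [0, 0, -0.12]
    - [0, 0, -0.12]
    - [0, 0, -0.12]
    - [0, 0, -0.05]
    - [0, 0, 0]
    - [0, 0, 0]
  turn:
    - [0, 0, 0]
    - [0, 0, 0]
    - [0, 0, 0]
    - [0, 0, 0]
    - [0, 0, 0]
    - [0, 0, 0]
    - [0, 0, 0]
    - [0, 0, 0]

```text
clock: 9.27
position: [0.5546, -0.2836, 0.367]
ee_rot: [0.93, -0.368, 0.0, -0.0]
ft_force: [1.2, -0.5, -1.1]
grip_width: 0.999
```

```bash
python3 look.py 9; python3 -c "
from meas import *
a=cams.camera('top');cv2.imwrite('pics/top9.png',a[:,:,::-1])
o=meas(a,'top',(300,385,200,280))
for c in o:
    for ce,s in o[c]: print(c,ce.round(1),s,plane('top',[ce],.056)[0].round(4))
"
```

```text
t 9.2667 pos [ 0.5546 -0.2836  0.367 ] head -43.13 tilt [ 2.e-04 -0.e+00 -1.e+00] F [ 1.2 -0.5 -1.1] grip 0.999
dp frac [ 0.1302 -0.0063  1.5152] turn z frac -0.003 q [-0.24  0.39  0.91  1.26 -0.3   1.63 -0.13]
g [269.9 269.2] 8 [ 0.5752 -0.2563  0.056 ]
g [274.6 272.8] 28 [ 0.5836 -0.2664  0.056 ]
g [246.1 294.1] 12 [ 0.5255 -0.3114  0.056 ]
g [251.5 297. ] 28 [ 0.5352 -0.3192  0.056 ]
y [271.  271.9] 14 [ 0.5768 -0.2631  0.056 ]
y [251.5 291.6] 29 [ 0.5359 -0.3067  0.056 ]
g [328.6 225. ] 25 [ 0.5842 -0.2594  0.056 ]
g [324.1 229.7] 21 [ 0.5752 -0.251   0.056 ]
g [350.8 253.6] 5 [ 0.5301 -0.3011  0.056 ]
y [330.3 231.4] 38 [ 0.5719 -0.2626  0.056 ]
y [350.3 249.6] 20 [ 0.5375 -0.3002  0.056 ]
```

View pics/side9.png

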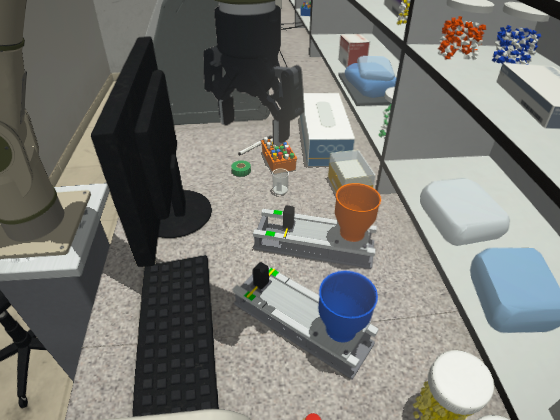

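View pics/side9z.png

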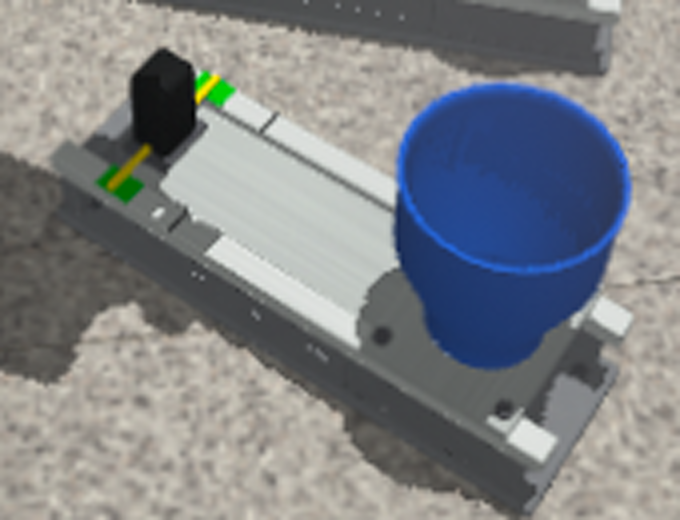

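View pics/top9.png

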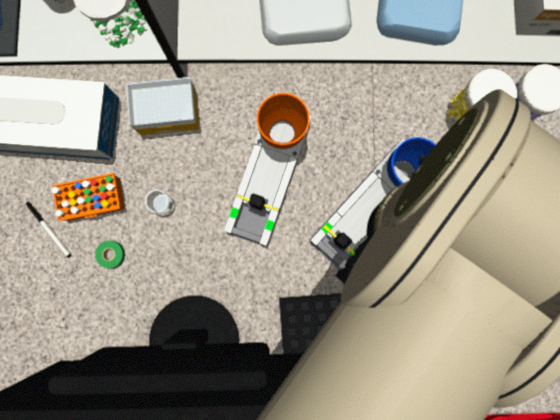

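The pointer splits both green patches evenly, at side view (249,296) and (273,271). The gripper is clear, the orange handle is still at top view (257,202) and the beaker at (160,203). Handing in.

```bash
python3 -c "
from workcell import manip
print(manip.hand_in(), manip.get_obs()['clock'])"
```

```text
the job is handed in; nothing more can be done
the job is handed in; nothing more can be done
```

The blue gate is pulled out, and its yellow pointer stands in the middle of the green band on both rails. I gripped the handle along the pull direction at 50 N, pulled about 26 mm (from roughly 9 mm to roughly 35 mm), let go and lifted clear. I handed in at about 9.3 s.

- **Blue gate:** after release, the pointer splits both green patches about evenly in the side view. The top view agrees, though the arm partly covered the right-hand patch.
- **Orange gate and beaker:** they look unmoved by eye, at the same pixels as at the start in both views. I did not measure them more finely.
- **Forces:** the wrist force never read above about 6 N. The gripper was open and about 0.3 m above the gate at hand-in.
- **What disagreed:** my rough model of the arm, used to check clearance over the monitor, fitted poorly (up to 46 mm off). I used camera rays for that clearance instead, and nothing was touched.

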